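# Open the hinged-lid bearing container

## Task

The grey container of bearings on the packing bench is shut by two black slide catches on the front of its lid. Without gripping anything, push both catches with a fingertip all the way towards the middle of the lid, then put the fingertips under the lip in the middle of the lid's front edge and swing the lid up and back past upright, without flinging it, until it rests open against its stop by its own weight. Push lightly, do not shove or lift the container, and leave the things around it alone.

Things in the scene. Friction and masses are not known exactly. Their poses are not given: they have to be found in the camera images.
- container: grey plastic container, 200 mm deep (its x), 300 mm wide (y), 120 mm high, 5 kg with the bearings in it, loose on the bench (it slides if shoved hard). Origin: centre of its underside; x points away from its front (front = side with catches and lip, facing the robot, turned up to 17 degrees), y to its left, z up. Front wall at x = -94 mm, its rim (z 104 to 120 mm) at x = -100 mm
- lid (a joint): hinge angle of the lid, rad: 0 shut, 1.57 upright, 1.92 against its stop (leaning back 20 degrees). Lid 200 mm deep, 300 mm wide, 4 mm thick, 0.35 to 0.6 kg; shut, its underside is 120 mm above the bench. It falls shut if let go before upright and falls open once beyond. It cannot rise until both catches are open
- lid_hinge (a point): middle of the hinge axis, which runs along the container's y at the top of its back rim, 120 mm above the bench. Its frame turns with the lid: when shut, x points away from the front and z up. A raised frame of bars on the lid's top (133 mm above the bench) begins 155 mm in front of the hinge axis
- lid_lip (a point): middle of the front edge of the lid's lip: a tab 110 mm wide, 4 mm thick (6 mm at its rounded edge), standing out 28 mm in front of the rim, 228 mm from the hinge axis, free below. Point 122 mm above the bench when shut. Frame parallel to the lid
- catch_left (a joint): slide of the left catch, m: 0 fully shut (hooked under a lug of the rim), 0.020 fully open at its end stop; grows towards the middle of the lid, along the container's -y. It frees the lid from about 0.015 on. Friction about 2 N; stays where it is left
- catch_right (a joint): slide of the right catch, m: 0 fully shut (hooked under a lug of the rim), 0.020 fully open at its end stop; grows towards the middle of the lid, along the container's +y. It frees the lid from about 0.015 on. Friction about 2 N; stays where it is left
- catch_left_rib (a point): centre of the left catch's upright black thumb rib: 26 mm long along the container's x, 7 mm thick along y, top 145 mm above the bench; point 136.5 mm above the bench, 115 mm left of the container's middle when shut. It stands on a flat slide plate 36 mm wide along y, top at 129 mm; the lid around it has its top at 124 mm and ends 150 mm from the middle
- catch_right_rib (a point): the same on the right catch, mirrored: centre of its thumb rib, 136.5 mm above the bench, 115 mm right of the container's middle when shut
- oil_bottle_mid (a point): bystander: red plastic bottle with a white cap, 60 mm across and 150 mm high, standing to the left of the container; point at mid-height
- carton_mid (a point): bystander: small cardboard carton 70 by 100 by 75 mm high, to the right of the container; point at its centre
- bearing_mid (a point): bystander: steel hub bearing lying flat, a ring 72 mm across and 37 mm high with a 36 mm bore, in front of the container on the left; point at its centre
- tape_roll_mid (a point): bystander: roll of brown packing tape lying flat, a ring 100 mm across and 48 mm high, in front of the container on the right; point at its centre

How it is judged:
By the outcome, as a careful person would: the job done as asked, in the order asked, and still so for the second after the job is handed in, with the robot touching nothing.
It also fails if it takes over 54 s, if anything falls off the work surface, if the arm or the gripper's body presses on something with over 40 N, if the wrist force passes 120 N, or if a joint passes its speed limit or range.

## Robot

A 6-joint arm with a two-finger parallel gripper is mounted at the origin on the work surface. World frame = base frame: x ahead of the robot, y to its left, z up, the work surface at z = 0. Lengths are in mm, angles in rad, forces in N, time in s.
With the tool pointing down it reaches from about 225 to 725 mm from the base axis. Payload 3.1 kg.
Tool frame: the origin (TCP) lies on the centre line of the jaws, within the pads' length; the fingertips stand 17 mm ahead of it and the grasp point (between the pads) lies 2 mm behind it (tip_reach is the distance from the TCP to the fingertips, in mm); z points along the fingers, y is the line along which they close (so a half turn about z gives the same grasp; the last joint's range is limited). The gripper opens to 85 mm and grips with 20 to 120 N. Pads are 22 mm wide; open, the fingers measure 114 mm over their backs; the gripper's body (76 mm by 85 mm) begins 54 mm behind the grasp point. The pads swing forward as they close: fully open they stand 13 mm farther back than shut.
Start: joints at [-1.338, 0.048, 0.099, 1.622, 0, 1.443], TCP at [185.322, -491.196, 248.312] pointing down, gripper open.
Joint ranges: [-2.91, 2.91], [-0.99, 1.94], [-1.21, 1.42], [-2.12, 2.29], [-1.49, 1.47], [-3.14, 3.14]. Speed limits (rad/s): [2.79, 2.79, 3.14, 3.14, 3.14, 3.14].

## Interface

Orientations are given as a unit quaternion [w, x, y, z].
In Python, from cell import * gives the robot as it stands. The module is installed in compiled form; this text tells all that it offers.
- The arm moves only by the shell command python3 -m handwheel 'ROWS' [FORCE]. ROWS is a JSON object of lists of equal length, an entry for each row: "linear": the shift along the tool's x, y, z in mm, a list of three; "angular": the turn, a rotation vector about the tool's x, y, z in degrees, a list of three; "gripper": the closure, from 0 (fully open) to 1 (shut). A call has 1 to 20 rows; each row is the pose to reach, as a shift and turn from the pose commanded when the call began, along the tool's axes at that moment; what a row does not reach only later rows make up. A row lasts 1/8 s, in which the tool goes at most 62.5 mm and 10.7 degrees, less where a joint would pass 70% of its speed; a pose out of reach is approached as far as the arm can. A call with a gripper value outside its range is refused whole. The fingers move at their own pace and stop on an object; FORCE is the grip in N (left out, the last holds). Time passes only in rows, so rows that repeat a pose let the fingers close. It gives the time, the measured TCP pose, the force, the opening and the grip force at its end, in the units of the state.
- state(): the state, without advancing time (a new reading comes with each control period).
- camera(name): name is "side" or "top" or "wrist"; returns a dict with "img" (384x512x3 uint8, red, green, blue), "depth" (384x512 float32, mm along the optical axis (not along the pixel's ray), 0 where there is no reading), "vertical_fov" (degrees; the focal length in pixels is half the picture's height over the tangent of half this angle, whatever the lens; pixels are square), "cx", "cy" (the principal point, pixels), "position" and "orientation" of the camera in the world. Camera axes: x right, y up, looking along -z (the intrinsics and any distortion apply to the point x, -y, -z); pixel columns grow to the right and rows downward; lengths in mm; the calibration is good to about 2 mm. A picture is of the moment at which its call begins.
- close_job(): hands the job in; it is judged then, once.
The state is a dict: "t": time; "q": joint angles; "joint_velocities": joint speeds; "joint_torque": joint torques, N m; "position": TCP position; "eef_rot": TCP orientation; "contact_force": force on the tool from outside, world axes, zero at the start; "ft_torque": the same for the moment, N m; "gripper_width": opening from 0.0 (shut) to 1.0 (fully open); "finger_force": force on a finger pad.
Only numpy, scipy, OpenCV 4.12 (cv2) and the standard library are available. Lean on these libraries where they do the work, as an engineer would, in place of code of your own. Each camera call takes 0.05 s, during which the arm holds its last target. There are 200 camera calls.

## Working session

There is one attempt and no reset: what is moved stays moved. The work goes in short steps, Python scripts to look and compute and a shell command to move; the robot and the scene stay as the last step left them, time stands still between calls to the robot, and variables do not carry over. Pictures are saved under pics/ and viewed, at most 10 in all, crops included, and the job is handed in when it is done.

```bash
mkdir -p pics
cat > h.py <<'E'
from cell import *
import numpy as np, cv2
from scipy.spatial.transform import Rotation as R
def rot(q): return R.from_quat([q[1],q[2],q[3],q[0]])
def pts(c):
    h,w=c["depth"].shape; f=h/2/np.tan(np.radians(c["vertical_fov"]/2))
    v,u=np.mgrid[:h,:w]; d=c["depth"]
    p=np.stack([(u-c["cx"])/f*d,-(v-c["cy"])/f*d,-d],-1)
    return rot(c["orientation"]).apply(p.reshape(-1,3)).reshape(h,w,3)+np.array(c["position"])
def save(n,c): cv2.imwrite(n,c["img"][...,::-1])
E
python3 - <<'E'
from h import *
s=state(); print({k:np.round(v,3).tolist() for k,v in s.items()})
for n in ["top","side"]:
    c=camera(n); print(n,{k:v for k,v in c.items() if k not in("img","depth")}); save(f"pics/{n}0.png",c)
    np.savez(f"{n}0.npz",p=pts(c),img=c["img"],d=c["depth"])
E
```

```text
{'t': 0.0, 'q': [-1.338, 0.049, 0.098, 1.622, -0.0, 1.443], 'joint_velocities': [-0.0, 0.001, -0.002, -0.002, -0.001, -0.002], 'joint_torque': [0.0, -33.878, 32.002, 0.02, 0.0, -0.0], 'position': [185.185, -490.637, 247.106], 'eef_rot': [-0.001, 0.984, 0.179, -0.0], 'contact_force': [-0.081, 0.107, 0.447], 'ft_torque': [-0.042, 0.04, -0.009], 'finger_force': 0.0, 'gripper_width': 0.997}
top {'vertical_fov': 55.076393542505954, 'cx': 249.88872597515254, 'cy': 184.93502482689695, 'position': array([ 427.45846733,   36.86094151, 1071.78092116]), 'orientation': array([-0.69871718, -0.03658577,  0.03457767,  0.71362467])}
side {'vertical_fov': 50.010928855374736, 'cx': 252.97293928777907, 'cy': 188.77112111858102, 'position': array([133.88298148, 674.05532457, 669.59965229]), 'orientation': array([-0.21558183, -0.12184766,  0.44106494,  0.86263512])}
```

View pics/top0.png

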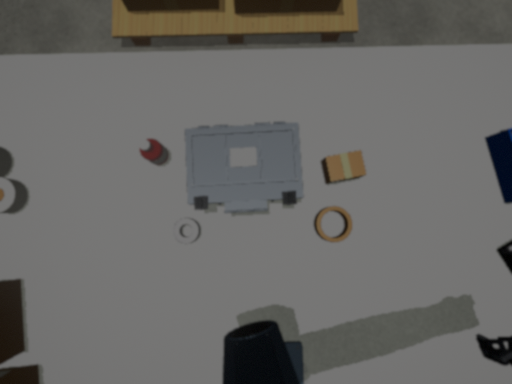

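View pics/side0.png

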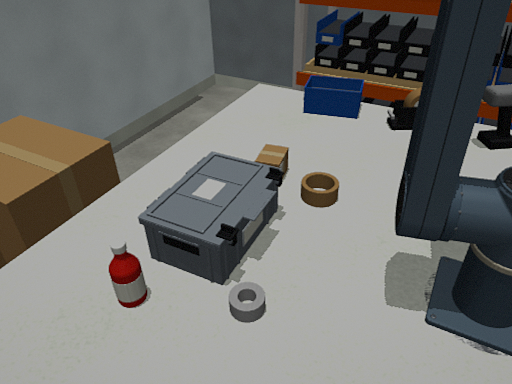

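The top view shows the container at cols 186–302, rows 122–213, with the left catch at (201,202), the right catch at (290,198) and the lip at (247,208). The bottle is at (152,150), the carton at (345,167), the bearing at (187,230) and the tape at (333,224).

Run:
```python
from h import *
z=np.load("top0.npz"); p,img=z["p"],z["img"].astype(int)
H=p[...,2]
def blob(m,name,box=None):
    if box is not None:
        mm=np.zeros_like(m); a,b,c,d=box; mm[c:d,a:b]=1; m=m&mm.astype(bool)
    q=p[m]; print(name,m.sum(),np.round(np.median(q,0),1),np.round(q.min(0),0),np.round(q.max(0),0)); return q
dark=img.sum(2)<150
blob(dark&(H>110),"cL",(190,215,190,212)); blob(dark&(H>110),"cR",(278,304,186,208))
for n,b in dict(cL=(190,215,190,212),cR=(278,304,186,208)).items(): blob(H>135,n+"rib",b)
lid=((H>110)&(H<145)); lid[:, :180]=0; lid[:,308:]=0; lid[:110]=0; lid[220:]=0
r=cv2.minAreaRect(p[lid][:,:2].astype(np.float32)); print(r)
lip=lid.copy(); 
ys=p[lid]
# front edge of the lip and rear edge per column
for u in range(188,304,8):
    v=np.where(lid[:,u])[0]; print(u,v.min(),v.max(),np.round(p[v.min(),u],0),np.round(p[v.max(),u],0))
blob(H>15,"bearing",(170,203,215,247)); blob(H>15,"tape",(310,356,203,245)); blob(H>20,"bottle",(135,170,130,168)); blob(H>20,"carton",(320,370,148,186))
```

```text
cL 100 [481.1 163.3 131.2] [427.  37. 126.] [ 492.  178. 1072.]
cR 130 [487.1 -59.5 130.3] [474. -77. 125.] [502. -46. 148.]
cLrib 37 [483.4 165.3 143.5] [427.  37. 136.] [ 496.  179. 1072.]
cRrib 34 [489.8 -59.5 144.7] [427. -71. 135.] [ 504.   37. 1072.]
((572.6473999023438, 55.52484893798828), (233.34303283691406, 299.8349609375), 2.023416757583618)
188 128 203 [677. 198. 123.] [480. 199. 124.]
196 128 208 [677. 177. 122.] [466. 178. 127.]
204 125 208 [685. 156. 121.] [466. 157. 130.]
212 127 202 [678. 135. 125.] [481. 137. 126.]
220 125 201 [683. 114. 124.] [483. 116. 128.]
228 126 212 [681.  93. 121.] [455.  96. 121.]
236 125 211 [683.  72. 120.] [457.  76. 126.]
244 125 211 [682.  51. 124.] [456.  55. 123.]
252 124 210 [684.  30. 124.] [458.  34. 127.]
260 122 210 [689.   8. 123.] [458.  14. 125.]
268 122 199 [688. -13. 125.] [486.  -8. 117.]
276 121 198 [692. -34. 119.] [488. -28. 119.]
284 121 203 [691. -55. 124.] [474. -48. 129.]
292 122 203 [687. -76. 123.] [474. -68. 128.]
300 157 197 [594. -94. 123.] [489. -90. 122.]
bearing 428 [409.8 220.9  36.7] [376.  37.  16.] [ 443.  256. 1072.]
tape 575 [ 419.4 -193.    47.2] [ 371. -239.   15.] [ 468.   37. 1072.]
bottle 554 [622.7 296.6 101.5] [427.  37.  21.] [ 660.  336. 1072.]
carton 1094 [ 574.8 -217.2   74.5] [ 427. -277.   20.] [ 619.   37. 1072.]
```

```bash
cat >> h.py <<'E'
YAW=np.radians(2.0)
def tool(pitch,yaw=YAW,roll=0):
    """pitch 0 = down, 90 = horizontal forward; tool x starts along container x"""
    Rd=R.from_matrix(np.array([[1,0,0],[0,-1,0],[0,0,-1.]]).T)
    return R.from_euler("z",yaw)*R.from_euler("y",-pitch,degrees=True)*Rd*R.from_euler("z",roll,degrees=True)
def rel(pos,Rt):
    s=state(); Rc=rot(s["eef_rot"]); 
    print("from",np.round(s["position"],1),"F",np.round(s["contact_force"],1),"t",round(s["t"],2))
    print("lin",np.round(Rc.inv().apply(np.array(pos)-s["position"]),1),"ang",np.round((Rc.inv()*Rt).as_rotvec(degrees=True),1))
E
python3 - <<'E'
from h import *
rel([491,-90,200],tool(0))
E
```

```text
from [ 185.2 -490.7  247.2] F [-0.3 -1.   0.8] t 0.1
lin [ 427.5 -266.8   47.9] ang [-0.1  0.  18.7]
```

```bash
python3 -m handwheel '{"linear":[[30,-18,0],[70,-44,4],[115,-72,9],[160,-100,14],[205,-128,19],[250,-156,25],[295,-184,31],[335,-209,37],[370,-231,42],[400,-250,46],[420,-262,48],[427.5,-267,48],[427.5,-267,48]],"angular":[[0,0,0],[0,0,2],[0,0,4],[0,0,7],[0,0,9],[0,0,12],[0,0,14],[0,0,16],[0,0,18],[0,0,18.7],[0,0,18.7],[0,0,18.7],[0,0,18.7]],"gripper":[1,1,1,1,1,1,1,1,1,1,1,1,1]}'
python3 - <<'E'
from h import *
c=camera("wrist"); save("pics/w1.png",c); np.savez("w1.npz",p=pts(c),img=c["img"]); rel([491,-90,155],tool(0))
E
```

```text
t: 1.72
position: [490.8, -90.4, 200.0]
eef_rot: [0.0, 1.0, 0.018, -0.0]
contact_force: [-0.2, 0.7, -0.1]
gripper_width: -0.002
finger_force: 0.0
from [490.7 -90.9 200.2] F [ 0.2 -0.1  0.4] t 1.77
lin [ 0.4 -0.9 45.2] ang [ 0.  0. -0.]
```

View pics/w1.png

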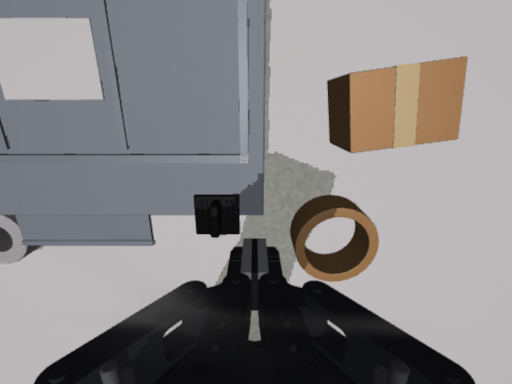

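The wrist view shows the right catch plate at cols 195–240, rows 195–235, with its rib near (216,218). The shut fingertips are at about (255,255), to the right of the rib and clear of the carton and the tape.

Run:
```python
from h import *
z=np.load("w1.npz"); p=z["p"]; H=p[...,2]
m=np.zeros(H.shape,bool); m[185:250,190:245]=1
q=p[m&(H>137)&(H<155)]; print("rib",len(q),np.round(np.median(q,0),1),np.round(np.percentile(q,[2,98],axis=0),1))
q=p[m&(H>126.5)&(H<133)]; print("plate",len(q),np.round(np.median(q,0),1),np.round(np.percentile(q,[2,98],axis=0),1))
E2=None
lid=(H>116)&(H<127); e=[]
for u in range(40,150,8):
    v=np.where(lid[:,u])[0]; e.append(p[v.max(),u])
e=np.array(e); k=np.polyfit(e[:,1],e[:,0],1); print("lip edge x=%.4f*y+%.1f"%tuple(k)); print(np.round(e[::3],1))
```

```text
rib 342 [494.3 -60.8 144.8] [[481.2 -63.8 137.7]
 [505.5 -56.9 146.4]]
plate 1414 [494.4 -64.1 129.5] [[475.7 -77.7 127.5]
 [508.7 -42.9 132.5]]
lip edge x=-0.0308*y+461.2
[[458.4  90.8 126.7]
 [459.2  70.4 126.7]
 [459.7  50.2 126.4]
 [460.4  29.8 126.4]
 [460.4  10.  125.1]]
```

```bash
python3 -m handwheel '{"linear":[[3,0,12],[3,0,28],[3,0,42],[3,0,47],[3,-3,47],[3,-6,47],[3,-9,47],[3,-12,47]],"angular":[[0,0,0],[0,0,0],[0,0,0],[0,0,0],[0,0,0],[0,0,0],[0,0,0],[0,0,0]],"gripper":[1,1,1,1,1,1,1,1]}'
python3 -m handwheel '{"linear":[[0,-2,0],[0,-4,0],[0,-6,0],[0,-8,0],[0,-10,0],[0,-12,0]],"angular":[[0,0,0],[0,0,0],[0,0,0],[0,0,0],[0,0,0],[0,0,0]],"gripper":[1,1,1,1,1,1]}'
```

```text
t: 2.78
position: [493.9, -78.1, 153.9]
eef_rot: [0.0, 1.0, 0.017, 0.0]
contact_force: [-0.7, 0.4, 0.7]
gripper_width: -0.001
finger_force: 0.0
t: 3.52
position: [493.3, -66.3, 153.4]
eef_rot: [0.0, 1.0, 0.017, 0.0]
contact_force: [-0.4, -1.7, 1.3]
gripper_width: 0.005
finger_force: 0.9
```

```bash
python3 -m handwheel '{"linear":[[0,-1.5,0],[0,-3,0],[0,-4.5,0],[0,-6,0]],"angular":[[0,0,0],[0,0,0],[0,0,0],[0,0,0]],"gripper":[1,1,1,1]}'
python3 -m handwheel '{"linear":[[0,-1,0],[0,-2,0]],"angular":[[0,0,0],[0,0,0]],"gripper":[1,1]}'
```

```text
t: 4.03
position: [493.1, -60.3, 153.4]
eef_rot: [0.0, 1.0, 0.017, 0.0]
contact_force: [0.5, -1.2, 1.7]
gripper_width: -0.0
finger_force: 0.9
t: 4.28
position: [493.0, -58.3, 153.4]
eef_rot: [0.0, 1.0, 0.017, 0.0]
contact_force: [0.3, -1.5, 2.5]
gripper_width: -0.002
finger_force: 1.0
```

```bash
python3 -m handwheel '{"linear":[[0,-1,0],[0,-2,0]],"angular":[[0,0,0],[0,0,0]],"gripper":[1,1]}'
python3 -m handwheel '{"linear":[[0,-0.7,0]],"angular":[[0,0,0]],"gripper":[1]}'
```

```text
t: 4.53
position: [493.0, -57.8, 153.5]
eef_rot: [0.002, 1.0, 0.017, 0.0]
contact_force: [0.4, -6.2, 1.0]
gripper_width: -0.0
finger_force: 3.3
t: 4.65
position: [493.0, -57.7, 153.5]
eef_rot: [0.003, 1.0, 0.017, 0.0]
contact_force: [0.6, -7.8, 0.9]
gripper_width: -0.0
finger_force: 3.8
```

```bash
python3 -m handwheel '{"linear":[[0,5,0],[0,5,-20],[0,-5,-45],[0,-45,-45],[0,-90,-45],[0,-135,-45],[0,-180,-45],[0,-220,-45],[0,-244,-45],[0,-252,-45],[0,-252,-45]],"angular":[[0,0,0],[0,0,0],[0,0,0],[0,0,0],[0,0,0],[0,0,0],[0,0,0],[0,0,0],[0,0,0],[0,0,0],[0,0,0]],"gripper":[1,1,1,1,1,1,1,1,1,1,1]}'
python3 - <<'E'
from h import *
c=camera("wrist"); save("pics/w2.png",c); p=pts(c); H=p[...,2]; np.savez("w2.npz",p=p,img=c["img"])
s=state(); print(np.round(s["position"],1))
for nm,y0,y1 in [("L",140,195),("R",-60,-20)]:
    m=(p[...,0]>470)&(p[...,0]<515)&(p[...,1]>y0)&(p[...,1]<y1)&(H>137.5)&(H<150)
    m[240:,225:290]=0
    q=p[m]; print(nm,len(q)); 
    if len(q): print(np.round(np.median(q,0),1),np.round(np.percentile(q,[2,98],axis=0),1))
E
```

```text
t: 6.02
position: [491.0, 138.0, 198.2]
eef_rot: [-0.024, 0.998, 0.058, -0.002]
contact_force: [-0.5, -0.1, -0.7]
gripper_width: -0.0
finger_force: 0.0
[491.  137.9 198.3]
L 334
[487.  166.3 144.7] [[473.3 163.1 138.1]
 [497.6 170.1 146.1]]
R 567
[493.4 -39.8 143.8] [[480.6 -45.2 137.8]
 [504.8 -38.1 146. ]]
```

View pics/w2.png

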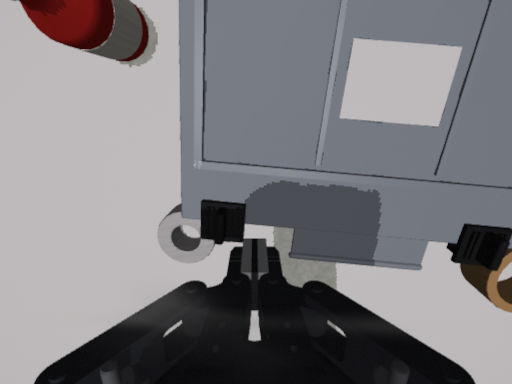

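The view shows the left catch plate at cols 201–245, rows 201–242, with its rib near (220,224), and the right catch at (485,245), now open. The fingertips at (255,255) stopped short of the outside of the left rib, so I'm checking the joints.

Run:
```python
from h import *
s=state(); print(np.round(s["q"],3),np.round(s["joint_velocities"],2),np.round(rot(s["eef_rot"]).as_matrix(),3).tolist())
rel([485.5,196.5,198],tool(0,np.radians(1.8)))
```

```text
[ 0.114 -0.    -0.05   1.523  0.048  3.14 ] [-0.   -0.01 -0.    0.   -0.    0.  ] [[0.993, 0.115, -0.008], [0.115, -0.992, 0.047], [-0.002, -0.048, -0.999]]
from [491.  137.9 198.3] F [0.3 0.4 0.8] t 6.08
lin [  1.3 -58.8   3.1] ang [-2.7  0.2  4.8]
```

```bash
python3 -m handwheel '{"linear":[[0,0,0],[0,0,0],[0,0,0],[0,0,0],[0,0,0],[0,0,0],[0,0,0],[0,0,0],[0,0,0]],"angular":[[0,0,-10],[0,0,-20],[0,0,-30],[0,0,-40],[0,0,-50],[0,0,-60],[0,0,-70],[0,0,-80],[0,0,-90]],"gripper":[1,1,1,1,1,1,1,1,1]}'
python3 - <<'E'
from h import *
print(np.round(state()["q"],3)); rel([485.5,197,198],tool(0,np.radians(1.8),-180))
E
```

```text
t: 7.2
position: [490.9, 137.7, 198.4]
eef_rot: [-0.018, 0.663, 0.748, 0.015]
contact_force: [-1.0, 0.3, -0.7]
gripper_width: -0.001
finger_force: 0.0
[ 1.140e-01 -1.000e-03 -5.000e-02  1.523e+00  4.800e-02  1.564e+00]
from [490.9 137.7 198.4] F [-1.   0.3 -0.7] t 7.2
lin [59.4  1.8  3.2] ang [  2.   -2.3 -84.9]
```

```bash
python3 -m handwheel '{"linear":[[7,0,0],[14,0,0],[21,0,1],[28,0,1],[35,1,2],[42,1,2],[50,1,3],[56,2,3],[59.4,2,3],[59.4,2,3]],"angular":[[0.2,-0.3,-9.5],[0.5,-0.5,-19],[0.7,-0.8,-28.5],[0.9,-1,-38],[1.1,-1.3,-47.5],[1.3,-1.5,-57],[1.6,-1.8,-66.5],[1.8,-2.1,-76],[2,-2.3,-85],[2,-2.3,-85]],"gripper":[1,1,1,1,1,1,1,1,1,1]}'
python3 - <<'E'
from h import *
print(np.round(state()["q"],3)); rel([485.5,197,153.5],tool(0,np.radians(1.8),-180))
E
```

```text
t: 8.45
position: [486.0, 197.4, 198.2]
eef_rot: [-0.0, -0.013, 1.0, -0.0]
contact_force: [0.1, 0.2, 0.6]
gripper_width: 0.002
finger_force: 0.0
[ 0.258  0.042 -0.007  1.523 -0.     0.232]
from [486.  197.4 198.2] F [0.1 0.2 0.6] t 8.45
lin [ 0.5 -0.4 44.7] ang [-0.  -0.  -0.3]
```

```bash
python3 -m handwheel '{"linear":[[0,0,14],[0,0,30],[0,0,42],[0,0,45],[0,-3,45],[0,-6,45],[0,-9,45],[0,-12,45]],"angular":[[0,0,0],[0,0,0],[0,0,0],[0,0,0],[0,0,0],[0,0,0],[0,0,0],[0,0,0]],"gripper":[1,1,1,1,1,1,1,1]}'
python3 -m handwheel '{"linear":[[0,-2,0],[0,-4,0],[0,-6,0],[0,-8,0],[0,-10,0],[0,-12,0],[0,-14,0]],"angular":[[0,0,0],[0,0,0],[0,0,0],[0,0,0],[0,0,0],[0,0,0],[0,0,0]],"gripper":[1,1,1,1,1,1,1]}'
python3 -m handwheel '{"linear":[[0,-1.5,0],[0,-3,0]],"angular":[[0,0,0],[0,0,0]],"gripper":[1,1]}'
```

```text
t: 9.45
position: [486.5, 185.5, 153.6]
eef_rot: [0.0, -0.014, 1.0, -0.0]
contact_force: [0.5, -0.5, -0.1]
gripper_width: -0.002
finger_force: 0.0
t: 10.32
position: [486.8, 171.6, 153.3]
eef_rot: [-0.0, -0.014, 1.0, -0.0]
contact_force: [1.6, 1.2, 0.9]
gripper_width: 0.006
finger_force: 0.8
t: 10.58
position: [486.9, 168.6, 153.2]
eef_rot: [-0.0, -0.014, 1.0, -0.0]
contact_force: [0.7, 1.8, 0.2]
gripper_width: -0.0
finger_force: 0.8
```

```bash
python3 -m handwheel '{"linear":[[0,-1,0],[0,-2,0]],"angular":[[0,0,0],[0,0,0]],"gripper":[1,1]}'
python3 -m handwheel '{"linear":[[0,-1,0],[0,-2,0]],"angular":[[0,0,0],[0,0,0]],"gripper":[1,1]}'
```

```text
t: 10.82
position: [486.9, 166.6, 153.2]
eef_rot: [-0.0, -0.014, 1.0, -0.0]
contact_force: [0.5, 2.0, -0.0]
gripper_width: -0.003
finger_force: 0.8
t: 11.08
position: [487.0, 164.7, 153.2]
eef_rot: [-0.0, -0.014, 1.0, -0.0]
contact_force: [1.4, 1.0, 0.4]
gripper_width: 0.001
finger_force: 0.8
```

```bash
python3 -m handwheel '{"linear":[[0,-1,0],[0,-1.7,0]],"angular":[[0,0,0],[0,0,0]],"gripper":[1,1]}'
python3 -m handwheel '{"linear":[[0,-1,0]],"angular":[[0,0,0]],"gripper":[1]}'
```

```text
t: 11.32
position: [487.0, 163.0, 153.2]
eef_rot: [-0.0, -0.014, 1.0, -0.0]
contact_force: [1.0, 2.6, 0.0]
gripper_width: 0.001
finger_force: 1.3
t: 11.45
position: [487.0, 162.8, 153.3]
eef_rot: [-0.0, -0.015, 1.0, 0.001]
contact_force: [1.7, 4.0, 0.0]
gripper_width: -0.004
finger_force: 2.4
```

```bash
python3 -m handwheel '{"linear":[[0,-0.7,0],[0,5,0],[0,5,-20],[0,5,-50]],"angular":[[0,0,0],[0,0,0],[0,0,0],[0,0,0]],"gripper":[1,1,1,1]}'
python3 - <<'E'
from h import *
print(np.round(state()["q"],3)); Y=np.radians(1.8); rel([405,50,210],tool(0,Y,-180)); rel([405,50,210],tool(80,Y,-180))
E
```

```text
t: 11.95
position: [485.2, 166.0, 201.8]
eef_rot: [-0.003, -0.014, 1.0, -0.002]
contact_force: [0.3, 0.7, -0.0]
gripper_width: -0.002
finger_force: 0.0
[ 0.2    0.017 -0.025  1.535 -0.003  0.172]
from [485.2 166.  201.8] F [ 0.3  0.7 -0. ] t 11.95
lin [  83.6 -113.7   -7.3] ang [-0.2 -0.3 -0.2]
from [485.2 166.  201.8] F [ 0.3  0.7 -0. ] t 11.95
lin [  83.6 -113.7   -7.3] ang [ -0.3 -80.3   0. ]
```

```bash
python3 -m handwheel '{"linear":[[20,-20,-8],[40,-45,-8],[60,-75,-8],[75,-100,-8],[83,-113,-8],[83,-113,-8],[83,-113,-8],[83,-113,-8],[83,-113,-8],[83,-113,-8],[83,-113,-8]],"angular":[[0,0,0],[0,-6,0],[0,-14,0],[0,-23,0],[0,-32,0],[0,-41,0],[0,-50,0],[0,-59,0],[0,-68,0],[0,-77,0],[0,-80,0]],"gripper":[1,1,1,1,1,1,1,1,1,1,1]}'
python3 - <<'E'
from h import *
print(np.round(state()["q"],3)); Y=np.radians(1.8); rel([405,50,105],tool(85,Y,-180))
E
```

```text
t: 13.32
position: [558.5, 113.9, 254.1]
eef_rot: [0.619, -0.003, 0.785, -0.001]
contact_force: [0.2, 0.1, -0.1]
gripper_width: -0.002
finger_force: 0.0
[ 0.167 -0.989 -1.208  0.018 -0.16   0.033]
from [558.5 113.9 254.1] F [ 0.2  0.1 -0.1] t 13.32
lin [ 181.1  -62.5 -114.7] ang [-1.6 -8.5  0.1]
```

```bash
cat >> h.py <<'E'
def log():
    import json
    s=state(); open("log.jsonl","a").write(json.dumps([list(map(float,s["q"])),list(map(float,s["position"]))])+"\n")
E
python3 - <<'E'
from h import *
log(); Y=np.radians(1.8); rel([440,50,240],tool(45,Y,-180)); rel([410,50,200],tool(45,Y,-180))
E
```

```text
from [558.5 113.9 254.1] F [ 0.2  0.1 -0.1] t 13.32
lin [  41.6  -63.4 -112.1] ang [-1.5 31.5 -0.5]
from [558.5 113.9 254.1] F [ 0.2  0.1 -0.1] t 13.32
lin [  87.5  -63.  -132. ] ang [-1.5 31.5 -0.5]
```

```bash
python3 -m handwheel '{"linear":[[10,-16,-28],[20,-32,-56],[31,-48,-84],[41.6,-63,-112]],"angular":[[-0.4,8,0],[-0.8,16,0],[-1.2,24,-0.3],[-1.5,31.5,-0.5]],"gripper":[1,1,1,1]}'; python3 -c 'from h import *;log()'
python3 -m handwheel '{"linear":[[15,0,-10],[30,0,-15],[42,0,-20]],"angular":[[0,0,0],[0,0,0],[0,0,0]],"gripper":[1,1,1]}'
python3 - <<'E'
from h import *
import json
from scipy.optimize import least_squares
log()
D=[json.loads(l) for l in open("log.jsonl")]
D+=[([-1.338,.0485,.0985,1.622,0,0],[185.3,-490.9,247.5]),([.114,-.0005,-.05,1.523,.048,0],[490.95,137.8,198.3]),([.258,.042,-.007,1.523,0,0],[486,197.4,198.2]),([.2,.017,-.025,1.535,-.003,0],[485.2,166,201.8])]
def fk(k,q):
    r0,z0,A,B,C,d,T,l0,o=k; q1,q2,q3,q4,q5=q[:5]; e=q2-q3; p=e+q4
    r=r0+A*np.sin(q2)+B*np.cos(q2)+C*np.cos(e)+d*np.sin(e)+T*np.cos(p)*np.cos(q5)
    z=z0+A*np.cos(q2)-B*np.sin(q2)-C*np.sin(e)+d*np.cos(e)-T*np.sin(p)*np.cos(q5)
    l=l0+T*np.sin(q5); a=q1+o
    return np.array([r*np.cos(a)-l*np.sin(a),r*np.sin(a)+l*np.cos(a),z])
f=lambda k:np.concatenate([fk(k,q)-np.array(x) for q,x in D]+[(np.array(k)-k0)/400])
k0=np.array([20,150,250,50,250,50,200,0,0.13])
s=least_squares(f,k0); k=s.x
print(np.round(k,2)); print(np.round([fk(k,q)-np.array(x) for q,x in D],1).tolist()); print(len(D),[np.round(d[0],2).tolist() for d in D[:3]])
np.save("k.npy",k)
E
```

```text
t: 13.82
position: [457.0, 52.2, 242.3]
eef_rot: [0.37, -0.014, 0.929, 0.004]
contact_force: [0.6, -1.5, -1.5]
gripper_width: -0.001
finger_force: 0.0
t: 14.2
position: [446.6, 59.0, 231.7]
eef_rot: [0.355, -0.014, 0.935, 0.003]
contact_force: [0.3, 0.9, -0.0]
gripper_width: -0.003
finger_force: 0.0
[5.4420e+01 2.0972e+02 3.4830e+02 3.9000e+00 4.5088e+02 3.3720e+01
 3.6983e+02 9.7400e+00 1.1000e-01]
[[0.8, -4.1, -1.0], [-0.7, -0.4, -0.1], [1.3, -3.1, 0.9], [1.3, 1.8, -3.7], [-0.7, 3.7, 1.7], [-0.7, 1.9, 1.1], [1.0, 0.5, 1.0]]
7 [[0.17, -0.99, -1.21, 0.02, -0.16, 0.03], [-0.08, -0.99, -0.83, 0.98, 0.07, -0.08], [-0.05, -0.99, -0.83, 1.0, 0.05, -0.06]]
```

Run:
```python
from h import *
from scipy.optimize import fsolve
k=np.load("k.npy"); r0,z0,A,B,C,d,T,l0,o=k
lo=[-.99,-1.21,-2.12];hi=[1.94,1.42,2.29]
def ik(r,z,p):
    g=lambda v:[r0+A*np.sin(v[0])+B*np.cos(v[0])+C*np.cos(v[0]-v[1])+d*np.sin(v[0]-v[1])+T*np.cos(p)-r, z0+A*np.cos(v[0])-B*np.sin(v[0])-C*np.sin(v[0]-v[1])+d*np.cos(v[0]-v[1])-T*np.sin(p)-z]
    v,_,ok,_=fsolve(g,[-.5,-.8],full_output=1)
    return np.r_[v,p-v[0]+v[1]],ok==1
for r,z in [(455,105),(465,105),(470,130),(470,230),(560,310),(670,330),(720,330),(700,360)]:
    out=[]
    for pd in range(0,100,10):
        q,ok=ik(r,z,np.radians(pd)); out.append(f"{pd}:{'OK' if ok and all(q>=lo) and all(q<=hi) else np.round(q,1).tolist()}")
    print(r,z,out)
```

```text
455 105 ['0:[-0.7, -1.7, -1.1]', '10:[-0.7, -1.7, -0.7]', '20:[-2.0, -1.7, 0.7]', '30:[-1.9, -1.5, 0.9]', '40:[-1.3, -1.3, 0.7]', '50:OK', '60:OK', '70:OK', '80:OK', '90:OK']
465 105 ['0:[-0.8, -1.8, -0.9]', '10:[-0.9, -1.7, -0.6]', '20:[-1.9, -1.7, 0.6]', '30:[-1.7, -1.5, 0.7]', '40:[-1.2, -1.3, 0.6]', '50:OK', '60:OK', '70:OK', '80:OK', '90:OK']
470 130 ['0:[-0.5, -1.7, -1.1]', '10:[-1.3, -1.7, -0.2]', '20:[-2.2, -1.7, 0.9]', '30:[-1.5, -1.4, 0.6]', '40:[-1.2, -1.2, 0.7]', '50:OK', '60:OK', '70:OK', '80:OK', '90:OK']
470 230 ['0:[-2.0, -1.7, 0.3]', '10:[-2.6, -1.7, 1.1]', '20:[-1.7, -1.3, 0.7]', '30:[-1.4, -1.1, 0.7]', '40:[-1.1, -1.0, 0.8]', '50:OK', '60:OK', '70:OK', '80:OK', '90:OK']
560 310 ['0:[-1.1, -1.3, -0.2]', '10:[-1.1, -1.2, 0.1]', '20:[-1.0, -1.0, 0.4]', '30:OK', '40:OK', '50:OK', '60:OK', '70:OK', '80:OK', '90:OK']
670 330 ['0:OK', '10:OK', '20:OK', '30:OK', '40:OK', '50:OK', '60:OK', '70:OK', '80:OK', '90:OK']
720 330 ['0:OK', '10:OK', '20:OK', '30:OK', '40:OK', '50:OK', '60:OK', '70:OK', '80:OK', '90:[0.9, 1.5, 2.1]']
700 360 ['0:OK', '10:OK', '20:OK', '30:OK', '40:OK', '50:OK', '60:OK', '70:OK', '80:OK', '90:[0.9, 1.5, 2.2]']
```

```bash
cat >> h.py <<'E'
EX,EZ,HX,HZ=458.,119.,686.,120.   # lip lower edge, hinge (x along container, through y~51)
def tcp(th,p,dx=0,dz=0,m=24.):
    """TCP (x,z) for lid angle th, tool p below horizontal (deg)"""
    t,pp=np.radians(th),np.radians(p); zt=np.array([np.cos(pp),-np.sin(pp)]); n=np.array([np.sin(pp),np.cos(pp)])
    if t<=pp: c=np.array([HX-228*np.cos(t),HZ-1+228*np.sin(t)])+m*zt
    else: c=np.array([HX,HZ])+(228-m)*np.array([-np.cos(t),np.sin(t)])
    return c-17*zt-11*n+np.array([dx,dz])
E
python3 - <<'E'
from h import *
from scipy.optimize import fsolve
k=np.load("k.npy"); r0,z0,A,B,C,d,T,l0,o=k
def ik(r,z,p):
    g=lambda v:[r0+A*np.sin(v[0])+B*np.cos(v[0])+C*np.cos(v[0]-v[1])+d*np.sin(v[0]-v[1])+T*np.cos(p)-r, z0+A*np.cos(v[0])-B*np.sin(v[0])-C*np.sin(v[0]-v[1])+d*np.cos(v[0]-v[1])-T*np.sin(p)-z]
    v,_,ok,_=fsolve(g,[-.5,-.5],full_output=1)
    return np.round(np.r_[v,p-v[0]+v[1]],2).tolist(),ok
for p in (50,55,60):
    print(p,"pre",[ (np.round(tcp(0,p,*w)).tolist(),ik(*(tcp(0,p,*w)*[1.006,1]),np.radians(p))) for w in [(-25,-15),(-25,60)]])
    for th in (0,15,30,45,60,75,90,100): x=tcp(th,p); print(th,np.round(x),ik(*(x*[1.006,1]),np.radians(p)))
rel([433,49,160],tool(35,np.radians(1.8),-180)); print(np.round(state()["q"],2))
E
```

```text
50 pre [([429.0, 92.0], ([-1.12, -1.17, 0.82], 1)), ([429.0, 167.0], ([-1.09, -1.0, 0.96], 1))]
0 [454. 107.] ([-0.98, -1.09, 0.76], 1)
15 [462. 166.] ([-0.94, -0.95, 0.86], 1)
30 [485. 221.] ([-0.83, -0.78, 0.92], 1)
45 [521. 268.] ([-0.68, -0.6, 0.95], 1)
60 [565. 303.] ([-0.52, -0.44, 0.96], 1)
75 [614. 323.] ([-0.37, -0.29, 0.95], 1)
90 [667. 330.] ([-0.21, -0.15, 0.94], 1)
100 [702. 327.] ([-0.11, -0.07, 0.92], 1)
55 pre [([428.0, 92.0], ([-0.98, -1.08, 0.86], 1)), ([428.0, 167.0], ([-0.97, -0.91, 1.02], 1))]
0 [453. 107.] ([-0.86, -1.0, 0.82], 1)
15 [461. 166.] ([-0.83, -0.86, 0.93], 1)
30 [484. 221.] ([-0.73, -0.69, 1.0], 1)
45 [520. 268.] ([-0.59, -0.51, 1.04], 1)
60 [565. 304.] ([-0.43, -0.33, 1.06], 1)
75 [614. 325.] ([-0.28, -0.17, 1.07], 1)
90 [667. 332.] ([-0.13, -0.03, 1.06], 1)
100 [703. 329.] ([-0.03, 0.06, 1.05], 1)
60 pre [([427.0, 92.0], ([-0.86, -0.99, 0.91], 1)), ([427.0, 167.0], ([-0.85, -0.83, 1.07], 1))]
0 [452. 107.] ([-0.75, -0.91, 0.89], 1)
15 [460. 166.] ([-0.73, -0.77, 1.0], 1)
30 [483. 221.] ([-0.63, -0.6, 1.08], 1)
45 [519. 269.] ([-0.5, -0.42, 1.13], 1)
60 [566. 305.] ([-0.34, -0.23, 1.16], 1)
75 [615. 326.] ([-0.19, -0.06, 1.18], 1)
90 [668. 333.] ([-0.04, 0.1, 1.19], 1)
100 [703. 330.] ([0.06, 0.2, 1.18], 1)
from [446.6  59.  231.7] F [ 0.3  0.9 -0. ] t 14.2
lin [58.1 -9.2 44.4] ang [-0.3  6.6  0. ]
[-0.05 -0.99 -0.83  1.    0.05 -0.06]
```

Run:
```python
from h import *
Y=np.radians(1.8)
rel([426,50,165],tool(32,Y,-180)); rel([426,50,92],tool(32,Y,-180))
```

```text
from [446.6  59.  231.7] F [ 0.3  0.9 -0. ] t 14.2
lin [60.  -8.1 36. ] ang [-0.3  9.6  0. ]
from [446.6  59.  231.7] F [ 0.3  0.9 -0. ] t 14.2
lin [108.5  -7.7  90.6] ang [-0.3  9.6  0. ]
```

```bash
python3 -m handwheel '{"linear":[[20,-3,10],[40,-6,22],[60,-8,36],[60,-8,36]],"angular":[[0,4,0],[-0.2,9.6,0],[-0.3,9.6,0],[-0.3,9.6,0]],"gripper":[1,1,1,1]}'
python3 - <<'E'
from h import *
log(); print(np.round(state()["q"],2)); rel([426,50,92],tool(32,np.radians(1.8),-180))
c=camera("side"); save("pics/s2.png",c); c=camera("wrist"); save("pics/w3.png",c); np.savez("w3.npz",p=pts(c),img=c["img"])
E
```

```text
t: 14.7
position: [424.7, 50.2, 162.6]
eef_rot: [0.274, -0.015, 0.962, 0.004]
contact_force: [-0.5, -0.1, -0.2]
gripper_width: -0.001
finger_force: 0.0
[-0.08 -0.88 -0.84  1.06  0.06 -0.1 ]
from [424.7  50.2 162.6] F [-0.5 -0.1 -0.2] t 14.7
lin [36.1 -0.2 60.7] ang [ 0.  -0.2 -0. ]
```

View pics/s2.png

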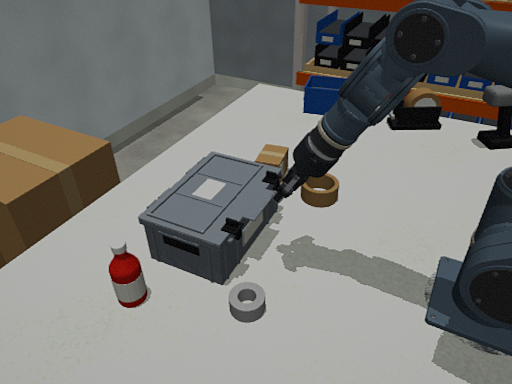

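View pics/w3.png

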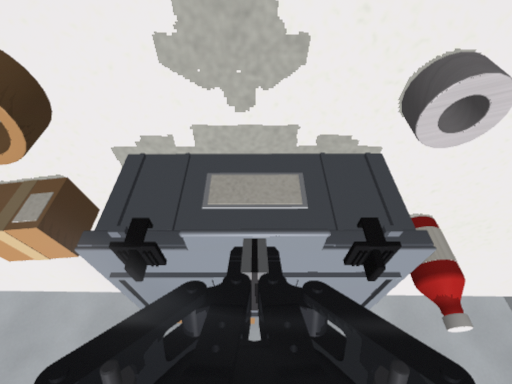

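The side and wrist views show the tool pitched forward in front of the lid. It is centred between the catches at (138,255) and (372,250), both of which have moved inward.

Run:
```python
from h import *
p=np.load("w3.npz")["p"]; 
for a,b in [(-30,-10),(0,12),(12,24),(80,92),(92,104),(115,130)]:
    m=(p[...,1]>a)&(p[...,1]<b)&(p[...,2]>112)&(p[...,2]<135)&(p[...,0]>440)&(p[...,0]<520); q=p[m]
    q=q[q[:,0]<np.percentile(q[:,0],5)] if len(q) else q
    print(a,len(q),np.round(q.mean(0),1) if len(q) else "")
rel([426,50,90],tool(32,np.radians(1.8),-180))
```

```text
-30 43 [473.1 -27.4 127.1]
0 28 [458.4   6.3 123.9]
12 29 [457.9  19.2 123.7]
80 29 [455.5  86.6 123.9]
92 29 [455.   99.5 124.1]
115 32 [470.8 129.3 127.4]
from [426.7  50.  166.9] F [0.9 0.1 0.6] t 14.8
lin [41.6  0.  64.7] ang [-0.   0.2  0. ]
```

```bash
python3 -m handwheel '{"linear":[[10,0,16],[21,0,32],[32,0,48],[41,0,64],[41,0,64]],"angular":[[0,0,0],[0,0,0],[0,0,0],[0,0,0],[0,0,0]],"gripper":[1,1,1,1,1]}'
python3 -m handwheel '{"linear":[[-6,0,1],[-13,0,3],[-20,0,5],[-26,0,6],[-26,0,6]],"angular":[[0,0,0],[0,0,0],[0,0,0],[0,0,0],[0,0,0]],"gripper":[1,1,1,1,1]}'
python3 - <<'E'
from h import *
log(); x=tcp(0,58); print(x); rel([x[0]-1,51,x[1]],tool(32,np.radians(1.8),-180))
E
```

```text
t: 15.42
position: [425.8, 49.8, 90.7]
eef_rot: [0.277, -0.015, 0.961, 0.004]
contact_force: [-0.5, 1.3, 0.4]
gripper_width: -0.001
finger_force: 0.0
t: 16.05
position: [452.0, 50.2, 100.6]
eef_rot: [0.278, -0.015, 0.961, 0.004]
contact_force: [-0.3, 0.9, 0.1]
gripper_width: -0.0
finger_force: 0.0
[452.38090579 107.23455142]
from [452.   50.2 100.6] F [-0.3  0.9  0.1] t 16.05
lin [-3.1  0.8 -5.9] ang [-0.   0.2 -0. ]
```

```bash
cat > tr.py <<'E'
from h import *
import sys
# rows for lid angles given, relative to the pose now (EX shift -1)
s=state(); Rc=rot(s["eef_rot"]); p=58
print("from",np.round(s["position"],1),"F",np.round(s["contact_force"],1))
for th in map(float,sys.argv[1:]):
    x=tcp(th,p)-[1,0]; P=[x[0],51+(x[0]-452)*.031,x[1]]
    print(th,np.round(Rc.inv().apply(np.array(P)-s["position"]),1).tolist(),np.round(P,0))
E
python3 tr.py 0 2 4 7 10 13 16 20
```

```text
from [452.   50.2 100.6] F [-0.3  0.9  0.1]
0.0 [-3.1, 0.8, -5.9] [451.  51. 107.]
2.0 [-7.4, 0.8, -12.6] [452.  51. 115.]
4.0 [-12.0, 0.8, -19.1] [452.  51. 123.]
7.0 [-19.3, 0.8, -28.5] [453.  51. 135.]
10.0 [-27.1, 0.8, -37.5] [455.  51. 147.]
13.0 [-35.4, 0.8, -46.2] [457.  51. 159.]
16.0 [-44.1, 0.8, -54.3] [460.  51. 170.]
20.0 [-56.3, 0.7, -64.5] [465.  51. 185.]
```

```bash
python3 -m handwheel '{"linear":[[-1,0,-2],[-2,0.5,-4],[-3,0.8,-6],[-5,0.8,-9],[-7.4,0.8,-12.6],[-9.5,0.8,-16],[-12,0.8,-19]],"angular":[[0,0,0],[0,0,0],[0,0,0],[0,0,0],[0,0,0],[0,0,0],[0,0,0]],"gripper":[1,1,1,1,1,1,1]}'
python3 - <<'E'
from h import *
c=camera("side"); save("pics/s3.png",cv2 and dict(img=cv2.resize(c["img"][120:300,100:360],None,fx=2,fy=2)))
E
```

```text
t: 16.92
position: [449.9, 51.1, 121.0]
eef_rot: [0.275, -0.015, 0.961, 0.004]
contact_force: [-5.4, -0.9, -2.6]
gripper_width: -0.001
finger_force: 3.2
```

View pics/s3.png

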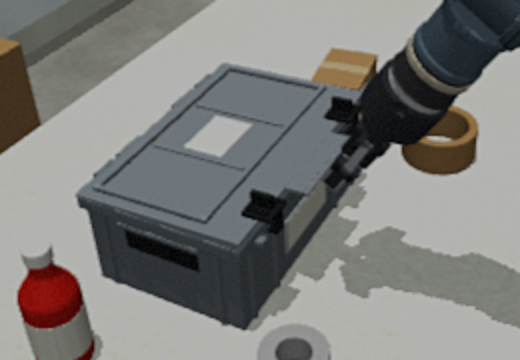

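The lid's front edge appears slightly raised at the fingertips, around (350,165) in the crop. The reaction of about 6 N agrees with the lid's weight.

```bash
python3 tr.py 4 7 10 13; python3 -m handwheel '{"linear":[[-3,0,-4],[-5.5,0,-7],[-7.5,0,-9.5]],"angular":[[0,0,0],[0,0,0],[0,0,0]],"gripper":[1,1,1]}'; python3 tr.py 7 10 13 16 20 24 28 32 36 40
```

```text
from [449.9  51.1 121.5] F [-7.  -0.5 -1.2]
4.0 [-2.6, -0.1, -0.4] [452.  51. 123.]
7.0 [-9.9, -0.1, -9.8] [453.  51. 135.]
10.0 [-17.6, -0.1, -18.9] [455.  51. 147.]
13.0 [-25.8, -0.1, -27.6] [457.  51. 159.]
t: 17.35
position: [450.8, 51.1, 132.9]
eef_rot: [0.275, -0.015, 0.961, 0.004]
contact_force: [-7.6, -0.2, -2.8]
gripper_width: -0.003
finger_force: 4.1
from [450.8  51.1 132.9] F [-7.6 -0.2 -2.8]
7.0 [-3.1, -0.1, -0.6] [453.  51. 135.]
10.0 [-10.8, -0.1, -9.7] [455.  51. 147.]
13.0 [-19.0, -0.1, -18.4] [457.  51. 159.]
16.0 [-27.7, -0.1, -26.6] [460.  51. 170.]
20.0 [-39.8, -0.1, -36.9] [465.  51. 185.]
24.0 [-52.7, -0.1, -46.2] [471.  52. 200.]
28.0 [-66.2, -0.1, -54.7] [478.  52. 214.]
32.0 [-80.2, -0.1, -62.2] [486.  52. 228.]
36.0 [-94.8, -0.1, -68.7] [495.  52. 241.]
40.0 [-109.7, -0.1, -74.2] [505.  53. 254.]
```

```bash
python3 -m handwheel '{"linear":[[-3.8,0,-4.6],[-7.7,0,-9.1],[-11.8,0,-13.5],[-15.9,0,-17.8],[-20.2,0,-22],[-24.6,0,-26],[-30.5,0,-31.2],[-36.7,0,-36.3]],"angular":[[0,0,0],[0,0,0],[0,0,0],[0,0,0],[0,0,0],[0,0,0],[0,0,0],[0,0,0]],"gripper":[1,1,1,1,1,1,1,1]}'
python3 - <<'E'
from h import *
c=camera("side"); save("pics/s4.png",dict(img=cv2.resize(c["img"][100:300,80:380],None,fx=2,fy=2)))
E
python3 tr.py 20 25 30 35 40 45 50 55 60
```

```text
t: 18.35
position: [462.4, 51.5, 183.9]
eef_rot: [0.275, -0.015, 0.961, 0.004]
contact_force: [-12.6, -0.4, 1.5]
gripper_width: -0.005
finger_force: 4.8
from [463.8  51.5 186. ] F [-9.3 -0.7  1.9]
20.0 [-0.7, -0.2, 1.4] [465.  51. 185.]
25.0 [-16.9, -0.2, -10.1] [473.  52. 204.]
30.0 [-34.1, -0.2, -20.1] [482.  52. 221.]
35.0 [-52.1, -0.2, -28.7] [493.  52. 238.]
40.0 [-70.7, -0.2, -35.6] [505.  53. 254.]
45.0 [-89.9, -0.2, -40.8] [518.  53. 268.]
50.0 [-109.5, -0.2, -44.4] [533.  54. 282.]
55.0 [-129.3, -0.2, -46.3] [549.  54. 294.]
60.0 [-148.9, -0.2, -47.3] [565.  54. 305.]
```

View pics/s4.png

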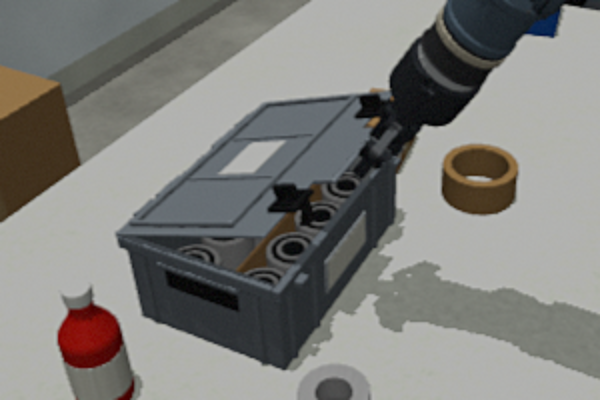

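The lid stands open about 20 degrees, with bearings visible inside near (290,250) in the crop, and the fingertips are under the lip at (385,150).

```bash
python3 -m handwheel '{"linear":[[-6,0,-6],[-14,0,-11.5],[-22.5,0,-16.6],[-31,0,-21.5]],"angular":[[0,0,0],[0,0,0],[0,0,0],[0,0,0]],"gripper":[1,1,1,1]}'; python3 tr.py 30 35
```

```text
t: 18.9
position: [479.5, 52.0, 221.2]
eef_rot: [0.278, -0.015, 0.961, 0.004]
contact_force: [-4.7, 0.5, 0.6]
gripper_width: -0.001
finger_force: 2.3
from [479.5  52.  221.2] F [-4.7  0.5  0.6]
30.0 [-2.1, -0.2, 1.2] [482.  52. 221.]
35.0 [-20.1, -0.2, -7.3] [493.  52. 238.]
```

```bash
python3 -m handwheel '{"linear":[[-8.8,0,-4.5],[-18,0,-8.6],[-27.2,0,-12.2],[-36.6,0,-15.5],[-46.2,0,-18.2],[-55.8,0,-20.7],[-65.6,0,-22.7],[-75.4,0,-24.3]],"angular":[[0,0,0],[0,0,0],[0,0,0],[0,0,0],[0,0,0],[0,0,0],[0,0,0],[0,0,0]],"gripper":[1,1,1,1,1,1,1,1]}'; python3 tr.py 50 55 60 65 70 75 80 84 88 92 96 100 104
```

```text
t: 19.9
position: [530.7, 53.5, 281.0]
eef_rot: [0.278, -0.015, 0.961, 0.004]
contact_force: [-2.2, 0.3, 0.2]
gripper_width: 0.002
finger_force: 1.1
from [530.7  53.5 281. ] F [-2.2  0.3  0.2]
50.0 [-2.3, -0.1, 0.4] [533.  54. 282.]
55.0 [-22.1, -0.1, -1.4] [549.  54. 294.]
60.0 [-41.7, -0.1, -2.3] [565.  54. 305.]
65.0 [-59.4, -0.1, -0.9] [580.  55. 313.]
70.0 [-77.0, -0.1, 2.2] [597.  55. 320.]
75.0 [-94.2, -0.1, 6.7] [614.  56. 326.]
80.0 [-111.0, -0.0, 12.7] [631.  57. 329.]
84.0 [-124.0, -0.0, 18.6] [645.  57. 331.]
88.0 [-136.5, -0.0, 25.3] [660.  57. 332.]
92.0 [-148.6, -0.0, 32.9] [674.  58. 332.]
96.0 [-160.0, -0.0, 41.3] [688.  58. 331.]
100.0 [-170.9, -0.0, 50.5] [702.  59. 329.]
104.0 [-181.1, -0.0, 60.5] [716.  59. 327.]
```

```bash
python3 -m handwheel '{"linear":[[-9.9,0,-1],[-19.8,0,-1.8],[-29.6,0,-2.4],[-39.4,0,-2.7],[-48.3,0,-2.1],[-57.1,0,-1.3],[-66,0,0.2],[-74.7,0,1.8],[-83.4,0,3.9],[-91.9,0,6.3],[-100.4,0,9.2],[-107,0,11.7]],"angular":[[0,0,0],[0,0,0],[0,0,0],[0,0,0],[0,0,0],[0,0,0],[0,0,0],[0,0,0],[0,0,0],[0,0,0],[0,0,0],[0,0,0]],"gripper":[1,1,1,1,1,1,1,1,1,1,1,1]}'
python3 - <<'E'
from h import *
c=camera("side"); save("pics/s5.png",c); print(np.round(state()["q"],2))
E
python3 tr.py 80 84 86 88 90 92 94 96 98 100 102
```

```text
t: 21.4
position: [627.5, 56.3, 328.2]
eef_rot: [0.278, -0.015, 0.96, 0.004]
contact_force: [-0.2, -0.8, 0.0]
gripper_width: 0.002
finger_force: 0.3
[-0.03 -0.24 -0.14  1.11  0.03 -0.05]
from [628.2  56.3 328.3] F [ 0.4 -0.7  1.5]
80.0 [-3.2, 0.2, 0.7] [631.  57. 329.]
84.0 [-16.2, 0.2, 6.5] [645.  57. 331.]
86.0 [-22.5, 0.2, 9.8] [652.  57. 332.]
88.0 [-28.8, 0.2, 13.3] [660.  57. 332.]
90.0 [-34.8, 0.2, 17.0] [667.  58. 333.]
92.0 [-40.8, 0.2, 20.9] [674.  58. 332.]
94.0 [-46.6, 0.2, 25.0] [681.  58. 332.]
96.0 [-52.3, 0.2, 29.3] [688.  58. 331.]
98.0 [-57.8, 0.3, 33.8] [695.  59. 331.]
100.0 [-63.1, 0.3, 38.5] [702.  59. 329.]
102.0 [-68.3, 0.3, 43.4] [709.  59. 328.]
```

View pics/s5.png

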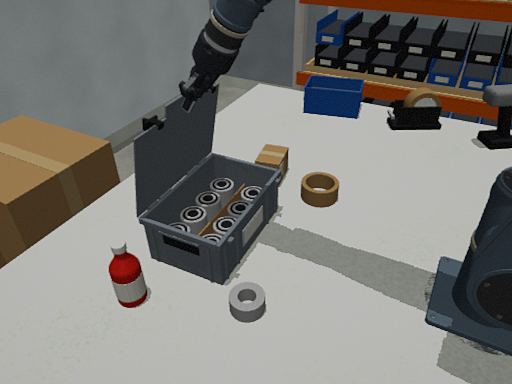

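The lid is nearly upright, with its edge from (140,200) to (215,90) in the picture. The fingertip is at its underside near (188,105), and the container and the things around it have not moved.

```bash
python3 -m handwheel '{"linear":[[-3.2,0,1.4],[-6.5,0,2.9],[-9.8,0,4.3],[-13,0,5.8],[-16.2,0,7.4],[-19.3,0,9.1],[-22.5,0,10.8],[-25.6,0,12.6],[-28.6,0,14.4],[-31.6,0,16.3],[-34.6,0,18.2],[-37.6,0,20.2],[-40.5,0,22.2],[-43.4,0,24.3]],"angular":[[0,0,0],[0,0,0],[0,0,0],[0,0,0],[0,0,0],[0,0,0],[0,0,0],[0,0,0],[0,0,0],[0,0,0],[0,0,0],[0,0,0],[0,0,0],[0,0,0]],"gripper":[1,1,1,1,1,1,1,1,1,1,1,1,1,1]}'
python3 - <<'E'
from h import *
c=camera("side"); p=pts(c); H=p[...,2]; x=p[...,0]
# lid points on the left part, seen from the left/front, clear of the arm
m=(p[...,1]>70)&(p[...,1]<200)&(H>150)&(H<335)&(x>560)&(x<860); q=p[m]
print(len(q)); k=np.polyfit(q[:,2],q[:,0],1); print("lean deg past upright",np.degrees(np.arctan(k[0])),"x at z120",np.polyval(k,120))
E
```

```text
t: 23.2
position: [676.6, 58.0, 330.2]
eef_rot: [0.277, -0.015, 0.961, 0.004]
contact_force: [-0.8, -0.4, 0.7]
gripper_width: -0.0
finger_force: 0.0
3771
lean deg past upright 5.1278868655569 x at z120 682.8434889819914
```

```bash
cat > lean.py <<'E'
from h import *
c=camera("side"); p=pts(c); H=p[...,2]; x=p[...,0]
m=(p[...,1]>70)&(p[...,1]<200)&(H>150)&(H<335)&(x>560)&(x<860); q=p[m]
k=np.polyfit(q[:,2],q[:,0],1); print("t",round(state()["t"],2),"lean",np.degrees(np.arctan(k[0])),"x120",np.polyval(k,120))
E
python3 lean.py
python3 -m handwheel '{"linear":[[-2.8,0,2.1],[-5.7,0,4.3],[-8.5,0,6.5]],"angular":[[0,0,0],[0,0,0],[0,0,0]],"gripper":[1,1,1]}'; python3 lean.py
```

```text
t 23.3 lean 7.1643943688493 x120 682.898480680659
t: 23.68
position: [687.2, 58.3, 329.2]
eef_rot: [0.277, -0.015, 0.961, 0.004]
contact_force: [0.4, 1.2, -0.0]
gripper_width: -0.004
finger_force: 0.0
t 23.73 lean 19.109650840651128 x120 683.5903881941778
```

```bash
python3 -m handwheel '{"linear":[[14,0,-15],[29,0,-30],[46,0,-48],[63,0,-65],[78,0,-80],[86,0,-89],[86,0,-89],[86,0,-89]],"angular":[[0,0,0],[0,0,0],[0,0,0],[0,0,0],[0,0,0],[0,0,0],[0,0,0],[0,0,0]],"gripper":[1,1,1,1,1,1,1,1]}'; python3 lean.py
python3 - <<'E'
from h import *
c=camera("side"); a=c["img"]; save("pics/s6.png",c)
b=cv2.imread("pics/side0.png")[...,::-1]
d=np.abs(a.astype(int)-b).sum(2)>60
for n,(x0,x1,y0,y1) in dict(bottle=(105,150,240,310),bearing=(225,270,280,325),tape=(298,342,172,208),contFront=(150,215,225,270)).items(): print(n,d[y0:y1,x0:x1].mean().round(3))
E
```

```text
t: 24.72
position: [567.2, 54.6, 358.4]
eef_rot: [0.277, -0.015, 0.961, 0.004]
contact_force: [-0.2, 0.4, -0.0]
gripper_width: -0.001
finger_force: 0.0
t 24.77 lean 19.93689795370942 x120 682.0633795058684
bottle 0.041
bearing 0.007
tape 0.0
contFront 0.146
```

View pics/s6.png

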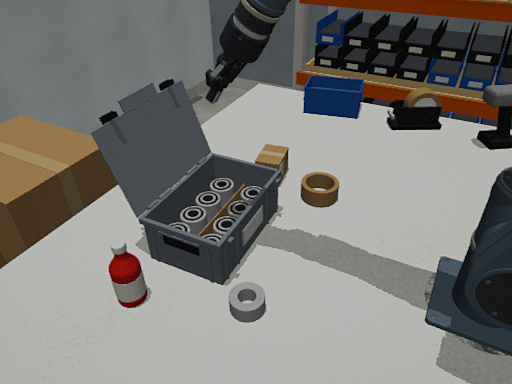

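The lid leans back 20 degrees on its stop, from (97,130) to (210,155) in the picture. The container and bystanders are where they were, and the arm is clear, so I'm handing in.

```bash
python3 -c 'from cell import *; print(close_job())'
```

```text
the job is handed in; nothing more can be done
None
```

The job is handed in: I pushed both catches to their end stops, and the lid now rests open on its stop, leaning back about 20 degrees, with the robot clear and the surroundings looking undisturbed in the last picture.

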